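# Line up the bilge diverter and switch on the pump

## Robot

A 7-joint arm with a two-finger parallel gripper is mounted at the origin on the work surface. World frame = base frame: x ahead of the robot, y to its left, z up, the work surface at z = 0. Lengths are in m, angles in rad, forces in N, time in s.
With the tool pointing down it reaches from about 0.4 to 0.85 m from the base axis. Payload 4.4 kg.
Tool frame: the origin (TCP) lies at the very end of the fingers, on their centre line; the grasp point (between the pads) lies 19 mm behind it; z points along the fingers, y is the line along which they close (so a half turn about z gives the same grasp; the last joint's range is limited). The gripper opens to 94 mm and grips with 3 to 60 N. Pads are 16 mm wide; open, the fingers measure 119 mm over their backs; the gripper's body (75 mm by 177 mm) begins 78 mm behind the grasp point.
Start: joints at [-1.399, 0.628, 0.038, 1.517, -0.027, 0.996, -0.02], TCP at [0.153, 0.632, 0.205] pointing down, gripper open.
Joint ranges: [-3.06, 3.06], [-0.37, 2.12], [-1.25, 1.32], [0.18, 2.47], [-1.1, 4.24], [0.23, 1.98], [-2.94, 2.94]. Speed limits (rad/s): [2.57, 2.57, 3.14, 3.14, 3.14, 3.14, 3.14].

## Interface

Orientations are given as a unit quaternion [w, x, y, z].
In Python, from cell import sensors, eyes, r gives the robot as it stands.
- The arm moves only by the tool arm_command, never from a script. Its argument "moves" is a list of rows, each an object of numbers: "hand": the finger opening in cm, from 0 to 9.4; "x", "y", "z": the shift along the tool's x, y, z in cm; "roll": the turn about the tool's z in rad. A call has 1 to 8 rows; each row shifts and turns the commanded pose from where the row before left it, along the tool's axes as they then stand; what a row does not reach is not made up. A row lasts 1/8 s, in which the tool goes at most 62.5 mm and 10.7 degrees, less where a joint would pass 70% of its speed; a pose out of reach is approached as far as the arm can. A call is refused whole if a number of a shift passes 6.25 or a number of a turn 0.188, either way. A call with a gripper value outside its range is refused whole. The fingers move at their own pace and stop on an object; "grip_force" is the grip in N (left out, the last holds). Time passes only in rows, so rows that do not move let the fingers close. It gives the time, the measured TCP pose, the force, the opening and the grip force at its end, in the units of the state.
- sensors.observe(): the state, without advancing time (a new reading comes with each control period).
- eyes.snapshot(name): name is "scene" or "top"; returns a dict with "img" (480x640x3 uint8, red, green, blue), "depth" (480x640 float32, m along the optical axis (not along the pixel's ray), 0 where there is no reading), "fovy" (degrees; the focal length in pixels is half the picture's height over the tangent of half this angle, whatever the lens; pixels are square), "cx", "cy" (the principal point, pixels), "dist" ([k1, k2, p1, p2, k3] as OpenCV has them; the pictures are not rectified), "R" (3x3) and "t" (3): a world point X has camera coordinates R X + t. Camera axes: x right, y down, z forward; pixel columns grow to the right and rows downward; lengths in m; the calibration is good to about 2 mm. A picture is of the moment at which its call begins.
- r.hand_in(): hands the job in; it is judged then, once.
The state is a dict: "clock": time; "qpos": joint angles; "joint_velocities": joint speeds; "joint_efforts": joint torques, N m; "tcp_pos": TCP position; "tool_rot": TCP orientation; "wrist_force": force on the tool from outside, world axes, zero at the start; "ft_torque": the same for the moment, N m; "grip_width": finger opening in m; "finger_force": force on a finger pad.
Only numpy, scipy, OpenCV 4.12 (cv2) and the standard library are available. Lean on these libraries where they do the work, as an engineer would, in place of code of your own. Each camera call takes 0.05 s, during which the arm holds its last target. There are 200 camera calls.

## Task

Get the bilge pump going: with one finger, gently push the diverter valve's handle round until its arm points squarely at the middle of the wide hose tail, and then push the toggle on the switch box fully over, away from you, to switch the pump on. The toggle stays off until the handle is set; grip or pick up nothing, and leave the other things on the shelf where they are.

Things in the scene. Friction and masses are not known exactly. Their poses are not given: they have to be found in the camera images.
- valve: bilge diverter valve, fixed. Flat grey plastic manifold 150 (its x) x 280 (its y) x 25 tall with a black round valve body 54 diameter in the middle, up to 55 above the underside. Origin: centre of the underside, on the handle's axis; z up
- handle (a joint): angle of the diverter handle about its vertical axis, rad, counter-clockwise seen from above is positive; 0 = arm along the valve's +x; stops at -2.2 and 2.2. It turns against a light even friction (0.12 N m, no spring, no detents) and stays where it is left
- handle_hub (a point): point on the handle's turning axis at the mid-height of its arm, 68 above the table; turns with the handle, its x axis lies along the arm towards the tip, z up. The handle is bare aluminium: a 46 diameter hub with ONE straight arm, 14 wide, from 57 to 79 above the table
- handle_tip (a point): the pointed end of the handle's arm, 79 from the axis, at the arm's mid-height
- wide_tail_top (a point): centre of the top of the WIDE hose tail (ribbed black pipe stub standing upright on the manifold, 38 diameter, on a 48 diameter flange), 70 above the table. It stands beside the handle, about 112 to 121 from its axis, outside the arm's sweep; it may be on either side. Fixed
- narrow_tail_top (a point): the same for the NARROW hose tail, 18 diameter, on the same kind of flange and equally tall; on the handle's other side. Fixed
- switch_box: bilge pump switch box, fixed, white, 100 (its x) x 150 (its y) x 45 tall, with a clear dome light 71 tall on its +y half and the toggle on its -y half. Origin: centre of the underside; z up
- toggle (a joint): angle of the steel toggle, rad: 0 = off, leaning 0.5 rad from upright to the box's -x side (the robot's side); 1.0 = fully on at its stop, leaning 0.5 rad to the box's +x side. Friction 0.08 N m (about 2 N at the tip), no spring: it stays where it is left
- toggle_pivot (a point): the toggle's pivot, on the top face of the box, 45 above the table; axes are the box's
- toggle_tip (a point): centre of the 15 diameter ball end of the toggle, 46 from the pivot; the stem is 10 thick
- tumbler: empty clear glass tumbler, 70 diameter at the rim, 90 tall, loose; stands beyond the valve. Origin: centre of the underside
- float_case: closed blue plastic float case, 72 x 142 x 33 tall, loose; lies beyond the switch box. Origin: centre of the underside
- sharpener: folded steel hook sharpener, a bar 104 x 18 x 16 tall along its x, loose; lies between valve and switch box. Origin: under its middle part
- rod_tip: bamboo rod tip section, 385 long along its x, 8 thick with a 16 mm brass ferrule, loose; lies at the left end of the row. Origin: under its middle part
- wrench: steel wrench lying flat, about 180 long, loose; at the right end of the row. Origin: under its middle part
- grease_can: closed steel can, 64 diameter, 75 tall, loose; stands in the middle, behind the sharpener. Origin: centre of the underside
There are look-alikes about, which are no part of the job. What is shaped like the switch_box but orange or red is not meant.

How it is judged:
By the outcome, as a careful person would: the job done as asked, in the order asked, and still so for the second after the job is handed in, with the robot touching nothing.
It also fails if it takes over 58 s, if anything falls off the work surface, if the arm or the gripper's body presses on something with over 40 N, if the wrist force passes 120 N, or if a joint passes its speed limit or range.

## Working session

There is one attempt and no reset: what is moved stays moved. The work goes in short steps, Python scripts to look and compute and a tool call to move; the robot and the scene stay as the last step left them, time stands still between calls to the robot, and variables do not carry over. Pictures are saved under pics/ and viewed, at most 10 in all, crops included, and the job is handed in when it is done.

Besides the shell and the picture viewer there is one more tool, called as name(argument=value, ...) on one line, values as JSON. arm_command: Moves the arm, as the interface text tells. Its arguments: {"type":"object","properties":{"moves":{"type":"array","items":{"type":"object","properties":{"hand":{"type":"number"},"x":{"type":"number"},"y":{"type":"number"},"z":{"type":"number"},"roll":{"type":"number"}}}},"grip_force":{"type":"number"}},"required":["moves"]}

```bash
mkdir -p pics; ls; cat > h.py <<'E'
import numpy as np, cv2
from cell import sensors, eyes, r
def snap(n):
    s=eyes.snapshot(n); f=240/np.tan(np.radians(s["fovy"])/2)
    s["K"]=np.array([[f,0,s["cx"]],[0,f,s["cy"]],[0,0,1.]]); s["R"]=np.array(s["R"]);s["t"]=np.array(s["t"]);s["dist"]=np.array(s["dist"],float); return s
def ray(s,uv):
    n=cv2.undistortPoints(np.array(uv,float).reshape(-1,1,2),s["K"],s["dist"]).reshape(-1,2)
    d=np.c_[n,np.ones(len(n))]@s["R"]; return -s["R"].T@s["t"], d
def onz(s,uv,z):
    c,d=ray(s,uv); return c+d*((z-c[2])/d[:,2])[:,None]
def proj(s,X):
    return cv2.projectPoints(np.array(X,float).reshape(-1,1,3),cv2.Rodrigues(s["R"])[0],s["t"],s["K"],s["dist"])[0].reshape(-1,2)
def save(n,im): cv2.imwrite("pics/"+n,im[:,:,::-1])
E
python3 - <<'E'
from h import *
for n in("top","scene"):
    s=snap(n); save(n+"0.png",s["img"]); print(n,s["fovy"],-s["R"].T@s["t"],s["R"][2],s["dist"])
print(sensors.observe())
E
```

```text
pics
top 44.955595940683054 [ 0.29374333 -0.00707363  1.36349387] [ 0.20806188  0.01096649 -0.97805419] [-0.05905139  0.          0.          0.          0.        ]
scene 53.671834106126205 [1.52288324 0.07515498 1.09452657] [-0.68612448 -0.04821481 -0.72588465] [-0.088977  0.        0.        0.        0.      ]
{'clock': 0.1, 'qpos': array([-1.39881918,  0.62919629,  0.03844449,  1.51821122, -0.02700544,
        0.99626423, -0.01994662]), 'joint_velocities': array([-0.00214069, -0.00309576,  0.00129612, -0.00370654,  0.0017912 ,
       -0.0009273 ,  0.00013301]), 'joint_efforts': array([ 3.09956733e-03, -5.50799704e+01,  1.14762783e+00, -1.87119895e+01,
       -5.21462469e-02,  1.91822107e-02,  4.62744117e-05]), 'tcp_pos': array([0.15293985, 0.63118457, 0.20470137]), 'tool_rot': array([-8.95857823e-05,  1.18582884e-01,  9.92943850e-01, -7.75535954e-04]), 'wrist_force': array([0.08669962, 0.13554524, 0.25548857]), 'ft_torque': array([-0.00435171,  0.05579146,  0.0449617 ]), 'finger_force': 0.0, 'grip_width': 0.09406748860875745}
```

View pics/top0.png

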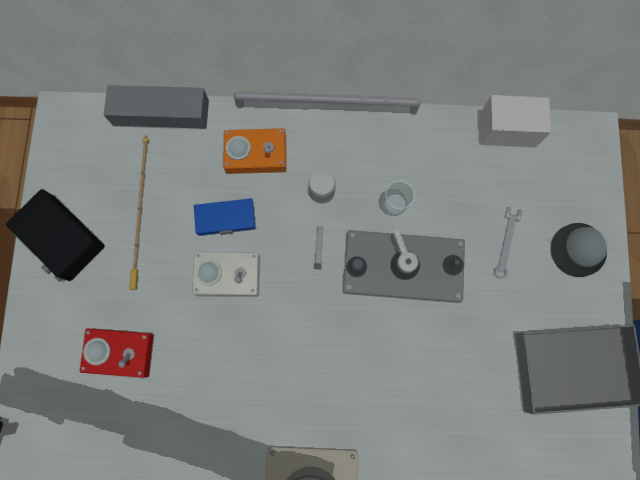

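View pics/scene0.png

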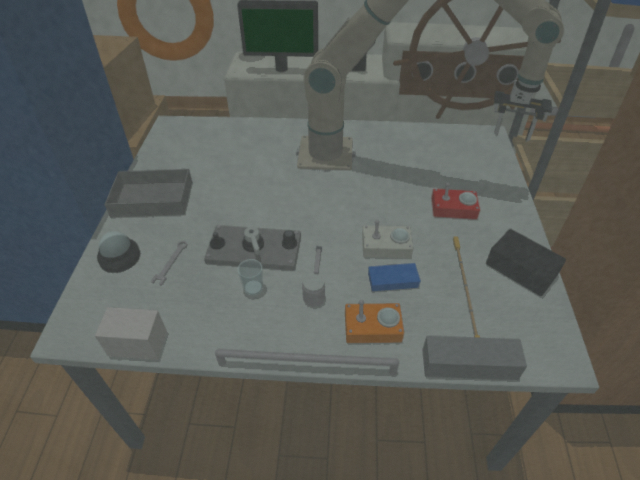

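The top view shows the valve hub at (407,264), with the arm tip near (398,233) and tails at (357,266) and (453,264). The white box's toggle is near (240,275). I'll enlarge both regions to see which tail is the wide one.

```bash
python3 - <<'E'
from h import *
s=snap("top"); im=s["img"]
a=cv2.resize(im[215:315,335:475],None,fx=5,fy=5,interpolation=cv2.INTER_CUBIC)
b=cv2.resize(im[245:305,185:265],(560,420),interpolation=cv2.INTER_CUBIC)
c=snap("scene")["img"]
c=cv2.resize(c[205:305,200:420],(800,364),interpolation=cv2.INTER_CUBIC)
save("a.png",cv2.convertScaleAbs(a,alpha=1.3));
o=np.zeros((600,800,3),np.uint8); o[:364]=c; o[364:,:315]=cv2.resize(b,(315,236)); save("b.png",cv2.convertScaleAbs(o,alpha=1.3))
E
```

```text
(no output)
```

View pics/a.png

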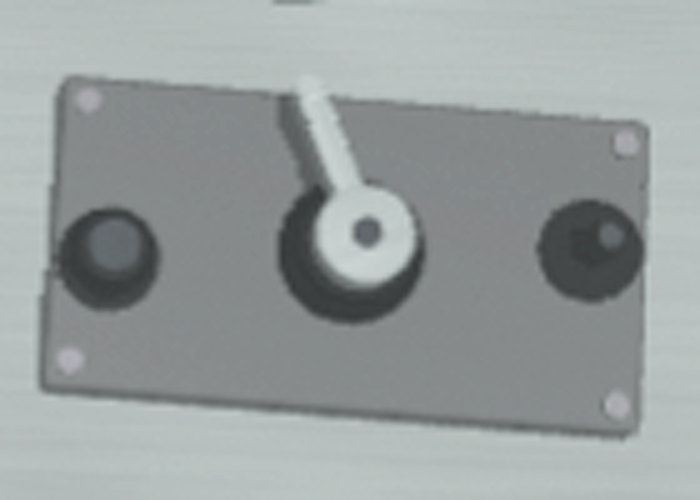

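View pics/b.png

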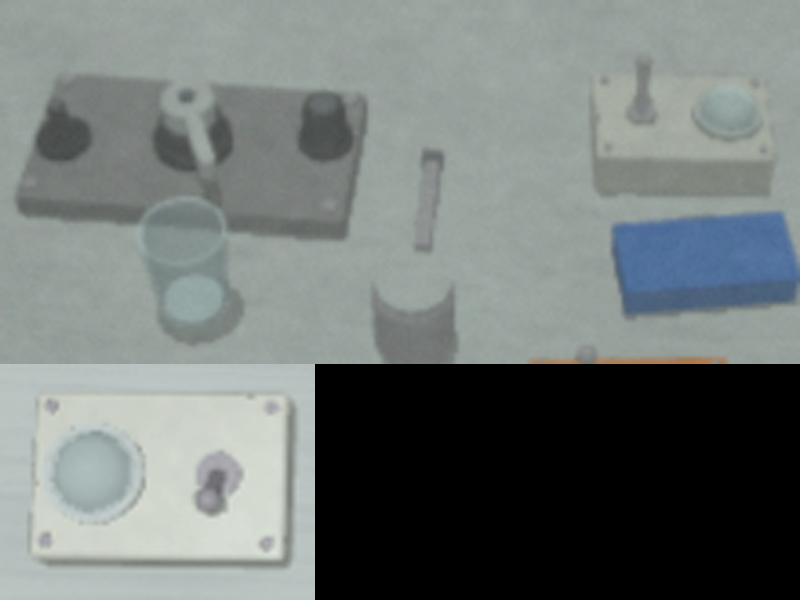

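The wide tail is the left one (+y), top centre at crop (114,245). The hub is at (368,232) and the arm tip at (311,80). In the second crop, the toggle ball is at (210,500) and its base at (218,470).

```bash
python3 - <<'E'
from h import *
s=snap("top")
A=lambda x,y:((x+.5)/5-.5+335,(y+.5)/5-.5+215)
B=lambda x,y:(x/315*80+184.5,(y-364)/236*60+244.5)
def P(uv,z): return onz(s,[uv],z)[0]
hub=P(A(368,232),.079); tip=P(A(311,80),.079); wt=P(A(114,245),.07); nt=P(A(611,236),.07)
# body disc (z .055), flange z?, screws
for n,v in dict(hub=hub,tip=tip,wt=wt,nt=nt,body=P(A(350,252),.05)).items(): print(n,v.round(4))
for c in [(89,98),(626,143),(618,404),(69,360)]: print("screw",P(A(*c),.027).round(4))
print("mid",np.mean([P(A(*c),.026) for c in [(89,98),(626,143),(618,404),(69,360)]],0))
a=lambda p:np.degrees(np.arctan2(*(p-hub)[1::-1]))
print("arm",a(tip),np.linalg.norm((tip-hub)[:2]),"target",a(wt),np.linalg.norm((wt-hub)[:2]))
print("ball",P(B(210,500),.045+.046*np.cos(.5)),"piv",P(B(218,470),.047))
for c in [(52,405),(272,407),(266,544),(45,540)]: print("bs",P(B(*c),.046).round(4))
# arm mask, scene check of wide tail / hub with depth
for uv in (A(368,215),A(330,130),A(114,245),B(210,500)):
    u,v=map(int,np.round(uv)); d=s["depth"][v,u]; c,dr=ray(s,[uv]); print("depth pt",(c+dr[0]*d).round(4))
c=snap("scene")
for n,p in dict(hub=hub,tip=tip,wt=wt).items(): print(n,(proj(c,p)[0]-[200,205])*800/220)
E
```

```text
hub [ 0.5232 -0.1973  0.079 ]
tip [ 0.5922 -0.1707  0.079 ]
wt [ 0.5141 -0.0838  0.07  ]
nt [ 0.5274 -0.3091  0.07  ]
body [ 0.5187 -0.1934  0.05  ]
screw [ 0.5912 -0.0727  0.027 ]
screw [ 0.5799 -0.3266  0.027 ]
screw [ 0.4563 -0.3219  0.027 ]
screw [ 0.4667 -0.0671  0.027 ]
mid [ 0.52370031 -0.19720146  0.026     ]
arm 21.072667173941912 0.07397759803784187 target 94.54397205038195 0.11384639250160712
ball [0.46567833 0.18162865 0.0853688 ] piv [0.48865387 0.18384386 0.047     ]
bs [0.5232 0.2845 0.046 ]
bs [0.5274 0.1548 0.046 ]
bs [0.4467 0.1532 0.046 ]
bs [0.4435 0.2819 0.046 ]
depth pt [ 0.5302 -0.1966  0.0831]
depth pt [ 0.5695 -0.1798  0.078 ]
depth pt [ 0.5143 -0.0839  0.0689]
depth pt [0.4648 0.1807 0.0919]
hub [189.14943017  96.58241859]
tip [208.17438891 158.44570829]
wt [326.07258357 101.79878387]
```

arm_command(moves=[{"hand": 0,"roll": -0.159},{"hand": 0,"roll": -0.159},{"x": -3.3,"y": -4.6},{"x": -3.3,"y": -4.6},{"x": -3.3,"y": -4.6},{"x": -3.3,"y": -4.6},{"x": -3.3,"y": -4.6},{"x": -3.3,"y": -4.6}])

```text
invalid input
```

arm_command(moves=[{"hand": 0,"x": 0,"y": 0,"z": 0,"roll": -0.159},{"hand": 0,"x": 0,"y": 0,"z": 0,"roll": -0.159},{"hand": 0,"x": -3.3,"y": -4.6,"z": 0,"roll": 0},{"hand": 0,"x": -3.3,"y": -4.6,"z": 0,"roll": 0},{"hand": 0,"x": -3.3,"y": -4.6,"z": 0,"roll": 0},{"hand": 0,"x": -3.3,"y": -4.6,"z": 0,"roll": 0},{"hand": 0,"x": -3.3,"y": -4.6,"z": 0,"roll": 0},{"hand": 0,"x": -3.3,"y": -4.6,"z": 0,"roll": 0}], grip_force=5)

```text
clock: 1.3
tcp_pos: [0.3737, 0.3711, 0.2056]
tool_rot: [0.0, -0.04, 0.999, 0.0]
wrist_force: [0.1, 1.1, 0.2]
grip_width: 0.0172
finger_force: 0.0
```

arm_command(moves=[{"hand": 0,"x": -1.6,"y": -5.9,"z": 0,"roll": 0},{"hand": 0,"x": -1.6,"y": -5.9,"z": 0,"roll": 0},{"hand": 0,"x": -1.6,"y": -5.9,"z": 0,"roll": 0},{"hand": 0,"x": -1.6,"y": -5.9,"z": 0,"roll": 0},{"hand": 0,"x": -1.6,"y": -5.9,"z": 0,"roll": 0},{"hand": 0,"x": -1.6,"y": -5.9,"z": 0,"roll": 0},{"hand": 0,"x": -1.6,"y": -5.9,"z": 0,"roll": 0},{"hand": 0,"x": -1.6,"y": -5.9,"z": 0,"roll": 0}])

```text
clock: 2.3
tcp_pos: [0.5386, -0.0896, 0.2057]
tool_rot: [0.0, -0.04, 0.999, 0.0]
wrist_force: [1.3, -0.1, 1.5]
grip_width: 0.0004
finger_force: 0.0
```

arm_command(moves=[{"hand": 0,"x": -1.6,"y": -5.9,"z": 0,"roll": 0},{"hand": 0,"x": -1.6,"y": -5.9,"z": 0,"roll": 0},{"hand": 0,"x": 0,"y": 0,"z": 0,"roll": 0},{"hand": 0,"x": 0,"y": 0,"z": 0,"roll": 0}])

```text
clock: 2.8
tcp_pos: [0.579, -0.2021, 0.2051]
tool_rot: [-0.0, -0.04, 0.999, 0.001]
wrist_force: [-0.7, 0.5, -0.3]
grip_width: 0.0005
finger_force: 0.0
```

arm_command(moves=[{"hand": 0,"x": -0.5,"y": -2.0,"z": 0,"roll": 0},{"hand": 0,"x": 0,"y": 0,"z": 4,"roll": 0},{"hand": 0,"x": 0,"y": 0,"z": 4,"roll": 0},{"hand": 0,"x": 0,"y": 0,"z": 3,"roll": 0},{"hand": 0,"x": 0,"y": 0,"z": 2,"roll": 0},{"hand": 0,"x": 0,"y": 0,"z": 1,"roll": 0},{"hand": 0,"x": 0,"y": 0,"z": 0,"roll": 0}])

```text
clock: 3.68
tcp_pos: [0.5859, -0.2223, 0.0652]
tool_rot: [-0.0, -0.04, 0.999, 0.0]
wrist_force: [0.0, 0.0, -0.1]
grip_width: 0.0005
finger_force: 0.0
```

```bash
python3 - <<'E'
from h import *
o=sensors.observe(); p=o["tcp_pos"]; print(p,o["wrist_force"])
hub=np.array([.5234,-.1973]); tx=np.array([-.997,-.08]); ty=np.array([-.08,.997])
for th in (21,30,38,46,54,62,70,78,84,88,90,92,94.5):
    t=np.radians(th); u=np.array([np.cos(t),np.sin(t)]); n=np.array([u[1],-u[0]])
    h=.008*abs(n@tx)+.0125*abs(n@ty)
    c=hub+.055*u+(.007+h)*n; d=c-p[:2]; print(th,c.round(4),"move cm",(100*d@tx).round(2),(100*d@ty).round(2)); p=c
E
```

```text
[ 0.58594127 -0.2222684   0.06522902] [ 0.0036084   0.04506986 -0.07307686]
21 [ 0.5824 -0.1974] move cm 0.16 2.5
30 [ 0.5819 -0.1886] move cm -0.02 0.88
38 [ 0.5802 -0.1807] move cm 0.11 0.81
46 [ 0.5772 -0.1728] move cm 0.24 0.81
54 [ 0.5729 -0.1653] move cm 0.37 0.78
62 [ 0.5673 -0.1584] move cm 0.5 0.73
70 [ 0.5605 -0.1523] move cm 0.63 0.66
78 [ 0.5527 -0.1473] move cm 0.74 0.56
84 [ 0.5462 -0.1444] move cm 0.62 0.34
88 [ 0.5417 -0.1429] move cm 0.44 0.18
90 [ 0.5394 -0.1423] move cm 0.23 0.08
92 [ 0.537  -0.1418] move cm 0.23 0.07
94.5 [ 0.5341 -0.1413] move cm 0.29 0.07
```

arm_command(moves=[{"hand": 0,"x": 0.1,"y": 1.3,"z": 0,"roll": 0},{"hand": 0,"x": 0.1,"y": 1.0,"z": 0,"roll": 0},{"hand": 0,"x": 0,"y": 0.6,"z": 0,"roll": 0},{"hand": 0,"x": 0,"y": 0.6,"z": 0,"roll": 0},{"hand": 0,"x": 0.1,"y": 0.8,"z": 0,"roll": 0},{"hand": 0,"x": 0.2,"y": 0.8,"z": 0,"roll": 0},{"hand": 0,"x": 0.4,"y": 0.8,"z": 0,"roll": 0},{"hand": 0,"x": 0.5,"y": 0.7,"z": 0,"roll": 0}])

```text
clock: 4.68
tcp_pos: [0.5667, -0.1568, 0.0655]
tool_rot: [0.0, -0.04, 0.999, 0.0]
wrist_force: [2.2, -1.5, -0.5]
grip_width: 0.0004
finger_force: 1.1
```

arm_command(moves=[{"hand": 0,"x": 0.6,"y": 0.6,"z": 0,"roll": 0},{"hand": 0,"x": 0.7,"y": 0.6,"z": 0,"roll": 0},{"hand": 0,"x": 0.3,"y": 0.2,"z": 0,"roll": 0},{"hand": 0,"x": 0.3,"y": 0.1,"z": 0,"roll": 0},{"hand": 0,"x": 0.2,"y": 0.1,"z": 0,"roll": 0},{"hand": 0,"x": 0,"y": 0,"z": 0,"roll": 0}])

```text
clock: 5.42
tcp_pos: [0.5442, -0.1433, 0.0654]
tool_rot: [-0.0, -0.04, 0.999, 0.0]
wrist_force: [0.6, -0.5, 0.1]
grip_width: 0.0004
finger_force: 0.5
```

```bash
python3 - <<'E'
from h import *
s=snap("top"); im=s["img"]
a=cv2.resize(im[215:315,335:475],None,fx=5,fy=5,interpolation=cv2.INTER_CUBIC)
c=snap("scene")["img"]
c=cv2.resize(c[205:285,200:320],(750,500),interpolation=cv2.INTER_CUBIC)
save("c.png",cv2.convertScaleAbs(np.vstack([cv2.resize(a,(420,300)),cv2.resize(c,(420,280))]),alpha=1.4))
o=sensors.observe(); print(o["tcp_pos"],o["wrist_force"])
E
```

```text
[ 0.54418502 -0.14329246  0.06538815] [ 0.76286933 -0.41035351  1.28861063]
```

View pics/c.png

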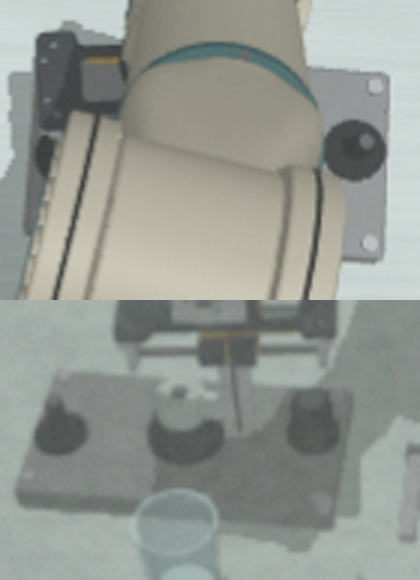

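arm_command(moves=[{"hand": 0,"x": 0.4,"y": 0.1,"z": 0,"roll": 0},{"hand": 0,"x": 0.4,"y": 0.1,"z": 0,"roll": 0},{"hand": 0,"x": 0,"y": 0,"z": 0,"roll": 0},{"hand": 0,"x": 0,"y": 0,"z": 0,"roll": 0}])

```text
clock: 6.02
tcp_pos: [0.5355, -0.1417, 0.0653]
tool_rot: [-0.001, -0.04, 0.999, 0.0]
wrist_force: [0.4, -0.1, -1.3]
grip_width: 0.0006
finger_force: 0.1
```

arm_command(moves=[{"hand": 0,"x": -1.5,"y": 0,"z": 0,"roll": 0},{"hand": 0,"x": -1.5,"y": 0,"z": -3,"roll": 0},{"hand": 0,"x": 0,"y": 0,"z": -5,"roll": 0},{"hand": 0,"x": 0,"y": 0,"z": -5,"roll": 0},{"hand": 0,"x": 1.5,"y": 5.8,"z": 0,"roll": 0},{"hand": 0,"x": 1.5,"y": 5.8,"z": 0,"roll": 0},{"hand": 0,"x": 1.5,"y": 5.8,"z": 0,"roll": 0},{"hand": 0,"x": 1.5,"y": 5.8,"z": 0,"roll": 0}])

```text
clock: 7.02
tcp_pos: [0.486, 0.0886, 0.1953]
tool_rot: [-0.001, -0.04, 0.999, 0.0]
wrist_force: [0.7, 0.3, -0.3]
grip_width: 0.0007
finger_force: 0.0
```

arm_command(moves=[{"hand": 0,"x": 1.5,"y": 5.8,"z": 0,"roll": 0},{"hand": 0,"x": 1.5,"y": 5.8,"z": 0,"roll": 0},{"hand": 0,"x": 0,"y": 0,"z": 0,"roll": 0}])

```text
clock: 7.4
tcp_pos: [0.4454, 0.2054, 0.1952]
tool_rot: [-0.001, -0.045, 0.999, 0.001]
wrist_force: [0.9, -0.7, 0.2]
grip_width: 0.0005
finger_force: 0.0
```

```bash
python3 - <<'E'
from h import *
s=snap("top"); im=s["img"]
a=cv2.resize(im[235:290,345:425],(800,550),interpolation=cv2.INTER_CUBIC)
save("d.png",cv2.convertScaleAbs(a,alpha=1.3,beta=20))
E
```

```text
(no output)
```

View pics/d.png

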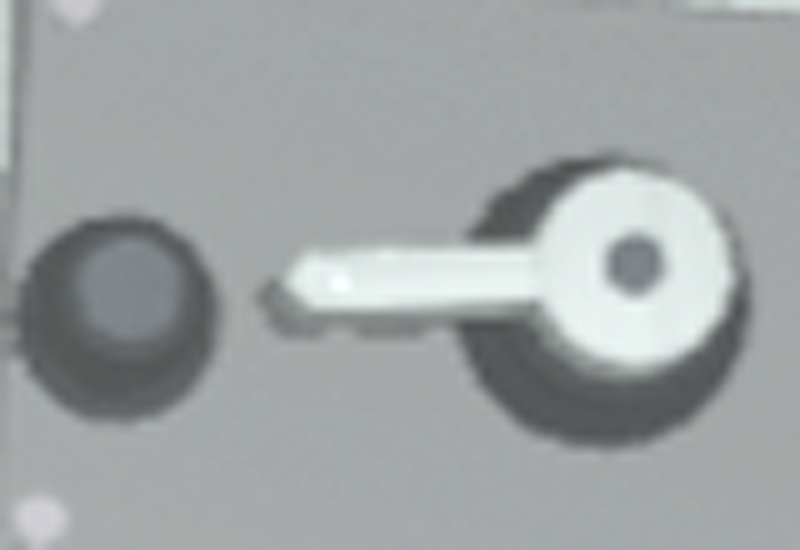

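The picture shows the arm's pointed tip at (285,280), the tail top disc at (130,288) and the hub hole at (635,264), so it is close to set. I'll measure the angle.

```bash
python3 - <<'E'
from h import *
g=np.mean([snap("top")["img"].astype(float) for _ in range(6)],0).mean(2); s=snap("top")
G=cv2.resize(g[235:290,345:425],(800,550),interpolation=cv2.INTER_CUBIC)
A=lambda x,y:((np.asarray(x)+.5)/10-.5+345,(np.asarray(y)+.5)/10-.5+235)
def W(x,y,z): return onz(s,np.c_[A(x,y)],z)[:,:2]
xs=np.arange(345,470,10); hi=[];lo=[]
for x in xs:
    col=np.diff(cv2.GaussianBlur(G,(0,0),3)[:,x]); hi.append(225+np.argmax(col[225:280])); lo.append(270+np.argmin(col[270:340]))
print(hi,lo,G[200:350:10,400].round())
ang=lambda d:np.degrees(np.arctan2(d[1],d[0]))
for e in(hi,lo):
    p=W(xs,e,.079); k=np.polyfit(p[:,1],p[:,0],1); print("edge dir",ang([k[0],1]), "x at hub y",np.polyval(k,-.1973))
sub=G[235:300,605:670]; m=(sub<(sub.min()+sub.max())/2); yy,xx=np.nonzero(m); hole=(xx.mean()+605,yy.mean()+235)
T=G[200:430,0:230]; print("tail vals",G[290,60:230:10].round())
# tail disc: threshold midway
c0=G[288,130]; dk=G[370,120]; m=((G>(c0+dk)/2)*255).astype(np.uint8); 
cn=cv2.findContours(m[220:360,50:205],cv2.RETR_LIST,cv2.CHAIN_APPROX_NONE)[0]
for c in cn:
    if len(c)>100 : print("ell",cv2.fitEllipse(c))
print("hole",hole)
for z in(.079,.083): print(W(*[[v] for v in hole],z))
E
```

```text
[np.int64(252), np.int64(249), np.int64(249), np.int64(248), np.int64(247), np.int64(248), np.int64(248), np.int64(248), np.int64(248), np.int64(248), np.int64(248), np.int64(248), np.int64(246)] [np.int64(309), np.int64(309), np.int64(309), np.int64(309), np.int64(309), np.int64(308), np.int64(308), np.int64(308), np.int64(307), np.int64(306), np.int64(305), np.int64(303), np.int64(302)] [112. 112. 112. 111. 117. 143. 160. 162. 166. 169. 160. 120.  86.  83.
 103.]
edge dir 93.69671158546078 x at hub y 0.5281205847685686
edge dir 95.52824052586708 x at hub y 0.5163769880734292
tail vals [55. 61. 75. 85. 88. 88. 88. 87. 87. 86. 87. 85. 72. 59. 51. 67. 98.]
ell ((79.6351318359375, 69.34402465820312), (105.49529266357422, 107.8143539428711), 116.8634033203125)
ell ((124.30640411376953, 22.768939971923828), (54.02814483642578, 74.38249206542969), 99.209228515625)
ell ((29.52921485900879, 10.832955360412598), (24.21419906616211, 79.82235717773438), 88.53661346435547)
hole (np.float64(634.6024398995336), np.float64(263.7047003946896))
[[ 0.52331678 -0.19688892]]
[[ 0.52260187 -0.19629782]]
```

The arm points at the wide tail within about 1°, so I'm going on to the toggle.

arm_command(moves=[{"hand": 0,"x": 1.2,"y": -2.3,"z": 0,"roll": 0},{"hand": 0,"x": 0,"y": 0,"z": 4,"roll": 0},{"hand": 0,"x": 0,"y": 0,"z": 4,"roll": 0},{"hand": 0,"x": 0,"y": 0,"z": 2.5,"roll": 0},{"hand": 0,"x": 0,"y": 0,"z": 1.4,"roll": 0},{"hand": 0,"x": 0,"y": 0,"z": 0,"roll": 0},{"hand": 0,"x": 0,"y": 0,"z": 0,"roll": 0}])

```text
clock: 8.68
tcp_pos: [0.4392, 0.1763, 0.0772]
tool_rot: [0.001, -0.04, 0.999, 0.0]
wrist_force: [-0.2, 1.0, 0.3]
grip_width: 0.0001
finger_force: 0.0
```

arm_command(moves=[{"hand": 0,"x": -0.5,"y": 0.5,"z": 0,"roll": 0},{"hand": 0,"x": -0.6,"y": 0.1,"z": 0,"roll": 0},{"hand": 0,"x": -0.6,"y": 0.1,"z": 0,"roll": 0},{"hand": 0,"x": -0.6,"y": 0,"z": 0,"roll": 0},{"hand": 0,"x": -0.6,"y": 0,"z": 0,"roll": 0},{"hand": 0,"x": -0.6,"y": 0,"z": 0,"roll": 0},{"hand": 0,"x": -0.6,"y": 0,"z": 0,"roll": 0},{"hand": 0,"x": -0.3,"y": 0,"z": 0,"roll": 0}])

```text
clock: 9.68
tcp_pos: [0.4819, 0.1863, 0.0762]
tool_rot: [-0.0, -0.04, 0.999, -0.0]
wrist_force: [-2.7, -0.2, -0.2]
grip_width: 0.0005
finger_force: 1.1
```

arm_command(moves=[{"hand": 0,"x": -0.3,"y": 0,"z": 0,"roll": 0},{"hand": 0,"x": -0.3,"y": 0,"z": 0,"roll": 0},{"hand": 0,"x": 0,"y": 0,"z": 0,"roll": 0}])

```text
clock: 10.05
tcp_pos: [0.4881, 0.1875, 0.0765]
tool_rot: [0.0, -0.04, 0.999, 0.0]
wrist_force: [-2.0, -0.3, -0.8]
grip_width: 0.0009
finger_force: 0.8
```

arm_command(moves=[{"hand": 0,"x": -0.2,"y": 0,"z": 0,"roll": 0},{"hand": 0,"x": -0.2,"y": 0,"z": 0,"roll": 0},{"hand": 0,"x": 0,"y": 0,"z": 0,"roll": 0}])

```text
clock: 10.42
tcp_pos: [0.491, 0.1876, 0.0764]
tool_rot: [-0.001, -0.04, 0.999, 0.0]
wrist_force: [-5.4, 1.0, 0.3]
grip_width: 0.0002
finger_force: 2.2
```

arm_command(moves=[{"hand": 0,"x": -0.2,"y": 0,"z": 0,"roll": 0},{"hand": 0,"x": 0,"y": 0,"z": 0,"roll": 0}])

```text
clock: 10.68
tcp_pos: [0.4913, 0.1876, 0.0762]
tool_rot: [-0.002, -0.04, 0.999, -0.0]
wrist_force: [-7.7, 0.6, 2.6]
grip_width: 0.0008
finger_force: 3.8
```

The force has risen and motion has stopped at .491, so the toggle is at its stop. Next I back off, lift and check.

arm_command(moves=[{"hand": 0,"x": 2,"y": 0,"z": 0,"roll": 0},{"hand": 0,"x": 3.5,"y": 0,"z": 0,"roll": 0},{"hand": 0,"x": 0,"y": 0,"z": -5,"roll": 0},{"hand": 0,"x": 0,"y": 0,"z": -6,"roll": 0},{"hand": 0,"x": 0,"y": 6,"z": -2,"roll": 0},{"hand": 0,"x": 0,"y": 6,"z": 0,"roll": 0},{"hand": 0,"x": 0,"y": 6,"z": 0,"roll": 0},{"hand": 0,"x": 0,"y": 6,"z": 0,"roll": 0}])

```text
clock: 11.68
tcp_pos: [0.4218, 0.4244, 0.2073]
tool_rot: [0.002, -0.04, 0.999, 0.001]
wrist_force: [1.1, 0.3, -0.0]
grip_width: 0.0003
finger_force: 0.0
```

arm_command(moves=[{"hand": 0,"x": 0,"y": 0,"z": 0,"roll": 0},{"hand": 0,"x": 0,"y": 0,"z": 0,"roll": 0}])

```text
clock: 11.92
tcp_pos: [0.4211, 0.4213, 0.2064]
tool_rot: [0.001, -0.04, 0.999, 0.0]
wrist_force: [-0.1, -0.9, -0.4]
grip_width: 0.0003
finger_force: 0.0
```

```bash
python3 - <<'E'
from h import *
s=snap("top"); im=s["img"]; c=snap("scene")["img"]
R=lambda a,w,h:cv2.resize(a,(w,h),interpolation=cv2.INTER_CUBIC)
o=np.zeros((600,800,3),np.uint8)
o[:300,:400]=R(im[245:305,185:265],400,300); o[:300,400:]=R(im[225:300,345:445],400,300); o[300:,:]=R(c[200:300,210:430],800,300)
save("e.png",cv2.convertScaleAbs(o,alpha=1.3)); print(sensors.observe()["wrist_force"])
E
```

```text
[ 0.13509773 -0.10350615 -0.36463402]
```

View pics/e.png

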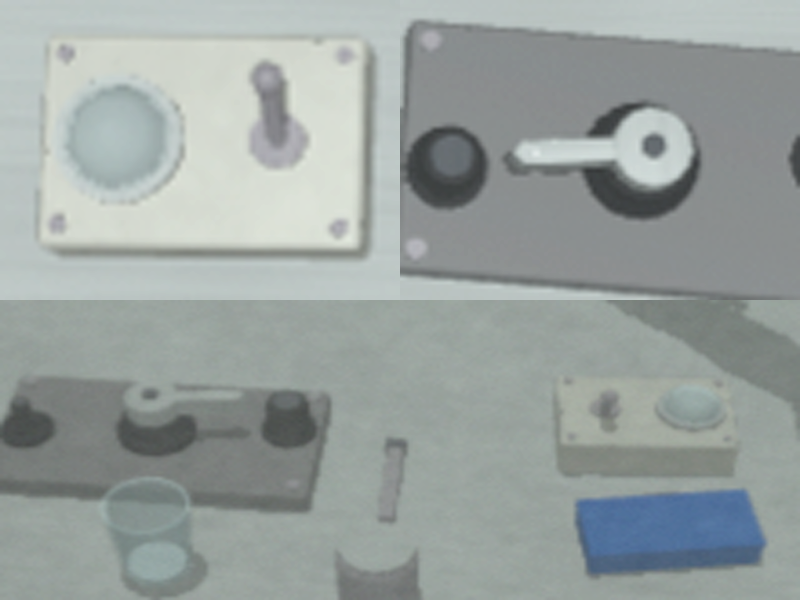

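The toggle (ball at (266,76), left crop) now leans away, and the handle points at the wide tail. I'll run a quick numeric check of the toggle lean and the dome's colour.

```bash
python3 - <<'E'
from h import *
s=snap("top"); b=cv2.imread("pics/top0.png")[:,:,::-1]; im=s["img"]
print("ball",onz(s,[(266/5+184.5,76/5+244.5)],.0854), "piv",onz(s,[(277/5+184.5,142/5+244.5)],.047))
for u,v in((208,272),(238,148),(97,351)): print(b[v-4:v+5,u-4:u+5].mean((0,1)),im[v-4:v+5,u-4:u+5].mean((0,1)))
h=np.array([.5230,-.1966])
for tip in ((527,152),(519,151)): 
    p=onz(s,[((tip[0]-400)/4+344.5,tip[1]/4+224.5)],.079)[0,:2]-h; print("arm",np.degrees(np.arctan2(p[1],p[0])),np.hypot(*p))
E
```

```text
ball [[0.5092893  0.18496053 0.0854    ]] piv [[0.48529906 0.18353244 0.047     ]]
[130.45679012 142.40740741 142.04938272] [133.90123457 145.86419753 145.60493827]
[127.04938272 138.9382716  138.5308642 ] [130.43209877 142.61728395 142.17283951]
[127.83950617 139.4691358  139.20987654] [83.56790123 81.59259259 73.30864198]
arm 94.96679488892387 0.07133308526583688
arm 94.38104562224551 0.0757898197675911
```

```bash
python3 -c "
from cell import r
print(r.hand_in())"
```

```text
the job is handed in; nothing more can be done
None
```

I pushed the handle round to point at the wide hose tail (within about 1° by the camera), then pushed the toggle over to its stop, and handed the job in at about 12 s. I pushed with the two fingers closed together rather than with a single finger, and the dome light didn't visibly change, so only the toggle's position shows the pump is on.

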